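Mesh the filter-wheel gear and bring the amber filter to the window

TASK

The filter wheel of the small photometer is out of gear. Ease the black gear-change knob down with only light pressure while rocking it round until its teeth mesh, and push it fully home; then turn the knob to bring the amber filter round to the white pointer at the window and let go. Never force the knob down on teeth that do not mesh, do not touch the wheel itself, and leave the bottles and the jar beside it alone.

Things in the scene. Friction and masses are not known exactly. Their poses are not given: they have to be found in the camera images.
- photometer: white bench photometer, dark top, 200 x 170 x 47 mm, fixed; origin under its centre on the worktop, x axis away from the pointer side, z up. A low dark read head (75 mm high, on its -x side) carries the white pointer. Wheel and knob both turn about the vertical axis through this origin.
- knob_grip (a point): centre of the black ribbed round gear-change knob (40 mm diameter, 36 mm tall, this point half-way up, on the turning axis; 145 mm above the worktop when up, 129 mm when home). Any grasp yaw will do. It turns endlessly and freely either way, slides straight down 16 mm and stays where it is left (about 1.2 N of sliding friction). Below it: a bare 18 mm stem, then the wheel's hub cup.
- knob_travel (a joint): how far the knob is down, in m: 0 up (out of gear), 0.016 fully home (hard stop). Tooth tops first meet somewhere from 0.003 to 0.011 (not known where); more travel compresses the gear's spring, until the teeth mesh. It comes home without force only when they have meshed.
- filter_wheel: filter wheel: dark steel disc, 150 mm diameter, top 55 mm above the worktop, six round filters (25 mm diameter, 55 mm from the axis, 60 degrees apart), hub cup in the middle; origin on the axis, 48 mm above the worktop. Turns endlessly with about 0.05 N m of friction, stays where it is left. Not to be touched.
- amber_filter (a point): centre of the amber (orange-yellow) filter, on the top of the wheel's disc, 55 mm from the axis; the other filters are green, blue, clear, dark red and grey
- window (a point): the window's point just inside the tip of the white pointer, 55 mm from the axis, at the height of the disc's top: here the amber filter's centre must stand
- gear_knob: the knob with the six-toothed gear that it carries on a spring (7 N per mm) in the hub cup; origin on the axis at the underside of the grip. The gear turns with the knob. Pressed on the teeth with 3 to 6 N and turned slowly, it drops between the wheel's teeth and the push on the hand falls away. Above about 10 N the teeth drag the wheel along instead; more than 12 N on them before the knob is home counts as forcing.
- dropper_blue: dropper bottle with black bulb and blue band, 21 x 22 x 77 mm, standing beside the photometer; origin under its centre
- antiserum_2: small dropper bottle with red cap, 25 x 25 x 64 mm, standing beside the photometer; origin under its centre
- jar_blue: white specimen jar with blue-grey lid, 61 x 61 x 76 mm, standing behind the photometer; origin under its centre
- cup_top (a point): centre of the open top of the aluminium hub cup (72 mm diameter, 98 mm above the worktop; part of the wheel). Inside stands the wheel's ring of six teeth, hidden. It meshes every 60 degrees of turn, in a window about 11 degrees wide, at an angle not known; at the start teeth stand over teeth. Once meshed the wheel follows the knob with up to 11 degrees of play.

How it is judged:
By the outcome, as a careful person would: the job done as asked, in the order asked, and still so for the second after the job is handed in, with the robot touching nothing.
It also fails if it takes over 54 s, if anything falls off the work surface, if the arm or the gripper's body presses on something with over 40 N, if the wrist force passes 120 N, or if a joint passes its speed limit or range.

ROBOT

A 7-joint arm with a two-finger parallel gripper is mounted at the origin on a cart in front of the work surface, level with it; the furniture and walls round the work are solid. World frame = base frame: x ahead of the robot, y to its left, z up, the work surface at z = 0. Lengths are in m, angles in rad, forces in N, time in s.
With the tool pointing down it reaches from about 0.35 to 0.9 m from the base axis. Payload 8.1 kg.
Tool frame: the origin (TCP) lies midway between the tips of the shut fingers; the grasp point (between the pads) lies 19 mm behind it (arm.pinch_z is the distance from the TCP to the grasp point, in m); z points along the fingers, y is the direction in which the jaws open and shut (so a half turn about z gives the same grasp; the last joint's range is limited). The gripper opens to 92 mm and grips with 3 to 60 N. Pads are 19 mm wide; open, the fingers measure 130 mm over their backs; the gripper's body (75 mm by 190 mm) begins 47 mm behind the grasp point.
Start: joints at [-1.204, 0.434, 0.025, 1.573, -0.012, 1.134, -0.075], TCP at [0.283, 0.557, 0.227] pointing down, gripper open.
Joint ranges: [-2.62, 2.62], [-0.44, 2.09], [-1.27, 1.32], [0.08, 2.57], [-1.32, 4.46], [0.12, 2], [-2.74, 2.74]. Speed limits (rad/s): [2.22, 2.22, 3.01, 3.01, 3.14, 3.14, 3.14].

INTERFACE

Orientations are given as a rotation vector (axis times angle).
In Python, from cell import arm, eyes gives the robot as it stands.
- The arm moves only by the tool apply_moves, never from a script. Its argument "targets" is one flat list of numbers, 5 for each row, row after row: the closure, from 0 (fully open) to 1 (shut), then the shift along the tool's x, y, z each as a share of 40 cm, from -1 to 1, then the turn about the tool's z as a share of pi/2 rad, from -1 to 1. A call has 1 to 20 rows; each row shifts and turns the commanded pose from where the row before left it, along the tool's axes as they then stand; what a row does not reach is not made up. A row lasts 1/8 s, in which the tool goes at most 62.5 mm and 10.7 degrees, less where a joint would pass 70% of its speed; a pose out of reach is approached as far as the arm can. A call with a number of a shift or a turn outside -1 to 1 is refused whole. A call with a gripper value outside its range is refused whole. The fingers move at their own pace and stop on an object; "grip_force" is the grip in N (left out, the last holds). Time passes only in rows, so rows that do not move let the fingers close. It gives the time, the measured TCP pose, the force and the opening at its end, in the units of the state.
- arm.observe(): the state, without advancing time (a new reading comes with each control period).
- eyes.get_image(name): name is "scene" or "top" or "wrist"; returns the picture (420x560x3 uint8, red, green, blue); there is no depth.
- eyes.camera_params(name): a dict with "camera_matrix" (3x3 intrinsics, pixels), "xyz" and "attitude" of the camera in the world; the wrist camera has in their place "hand_eye" (4x4, takes a point from camera to tool coordinates, whose origin is the TCP and whose axes are the flange's). Camera axes: x right, y down, z forward; pixel columns grow to the right and rows downward; lengths in m; the calibration is good to about 2 mm. A picture is of the moment at which its call begins: read the wrist's pose just before it. camera_params takes no time and is no camera call.
- arm.sign_off(): hands the job in, once; it reports no verdict.
The state is a dict: "clock": time; "joints": joint angles; "dq": joint speeds; "joint_efforts": joint torques, N m; "position": TCP position; "ee_rot": TCP orientation; "force": force on the tool from outside, world axes, zero at the start; "ft_torque": the same for the moment, N m; "width": opening from 0.0 (shut) to 1.0 (fully open).
Only numpy, scipy, OpenCV 4.12 (cv2) and the standard library are available. Lean on these libraries where they do the work, as an engineer would, in place of code of your own. Each camera call takes 0.05 s, during which the arm holds its last target.

## Working session

There is one attempt and no reset: what is moved stays moved. The work goes in short steps, Python scripts to look and compute and a tool call to move; the robot and the scene stay as the last step left them, time stands still between calls to the robot, and variables do not carry over. Pictures are saved under pics/ and viewed, and the job is handed in when it is done.

Besides the shell and the picture viewer there is one more tool, called after "Call:" as name(argument=value, ...), one argument or row to a line, values as JSON. apply_moves: Moves the arm, as the interface text tells. Its arguments: {"type":"object","properties":{"targets":{"type":"array"},"grip_force":{"type":"number"}},"required":["targets"]}

```bash
mkdir -p pics; ls; python3 - <<'E'
from cell import arm, eyes
import cv2,numpy as np
s=arm.observe(); print({k:np.round(v,4) for k,v in s.items()}, arm.pinch_z)
for n in ("scene","top"):
    im=eyes.get_image(n); cv2.imwrite(f"pics/{n}0.png",im[:,:,::-1]); print(n,eyes.camera_params(n))
print(eyes.camera_params("wrist"))
E
```

```text
pics
{'clock': np.float64(0.0), 'joints': array([-1.2036,  0.4352,  0.025 ,  1.5741, -0.0116,  1.134 , -0.0751]), 'dq': array([ 0.0011,  0.0006,  0.0011, -0.0007,  0.0008,  0.0001, -0.001 ]), 'joint_efforts': array([ 1.00000e-03, -6.67851e+01,  9.85300e-01, -3.14448e+01,
       -6.06000e-02,  4.28000e-02,  1.00000e-04]), 'position': array([0.2828, 0.5568, 0.2259]), 'ee_rot': array([-7.3120e-01, -3.0551e+00,  2.5000e-03]), 'force': array([-0.6735, -0.0463, -0.5838]), 'ft_torque': array([ 0.0103, -0.0093, -0.0255]), 'width': np.float64(1.0017)} 0.0188
scene {'camera_matrix': array([[483.83422912,   0.        , 283.11452363],
       [  0.        , 483.83422912, 210.89560359],
       [  0.        ,   0.        ,   1.        ]]), 'xyz': array([0.08603757, 0.50465336, 0.64229111]), 'attitude': array([-1.05394959,  2.30953568, -1.10417313])}
top {'camera_matrix': array([[406.98405655,   0.        , 274.16960407],
       [  0.        , 406.98405655, 204.9284532 ],
       [  0.        ,   0.        ,   1.        ]]), 'xyz': array([0.46640325, 0.06218113, 0.95338168]), 'attitude': array([-2.18334995,  2.12521107, -0.10745187])}
{'camera_matrix': array([[367.55136701,   0.        , 283.65783807],
       [  0.        , 367.55136701, 213.15725629],
       [  0.        ,   0.        ,   1.        ]]), 'hand_eye': array([[-3.59581891e-04, -9.56949603e-01, -2.90253903e-01,
         7.77282179e-02],
       [ 9.99999928e-01, -3.78597309e-04,  9.35966519e-06,
        -1.58926251e-03],
       [-1.18846075e-04, -2.90253879e-01,  9.56949670e-01,
        -1.58258405e-01],
       [ 0.00000000e+00,  0.00000000e+00,  0.00000000e+00,
         1.00000000e+00]])}
```

View pics/scene0.png

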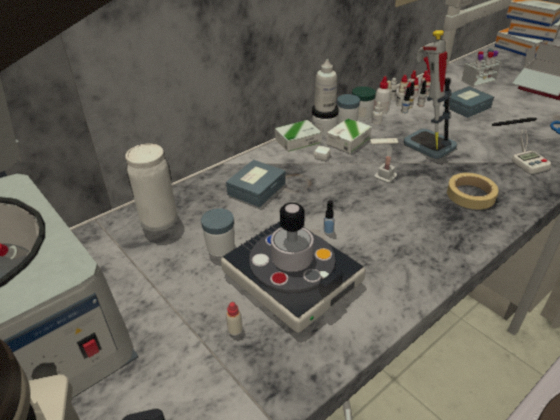

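View pics/top0.png

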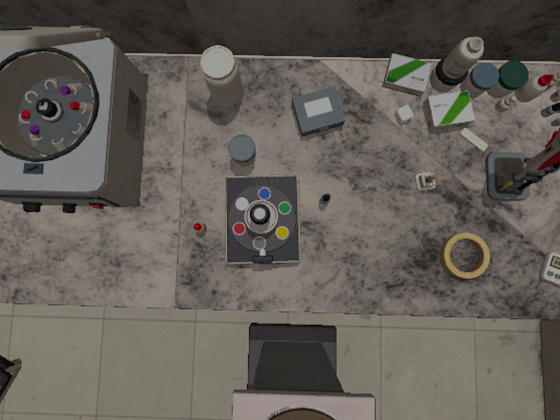

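```bash
cat > h.py <<'E'
import numpy as np,cv2
from scipy.spatial.transform import Rotation as R
from cell import arm,eyes
def cam(n,s=None):
    p=eyes.camera_params(n);K=p["camera_matrix"]
    if n=="wrist":
        Rt=R.from_rotvec(s["ee_rot"]).as_matrix();H=p["hand_eye"]
        return K,Rt@H[:3,:3],s["position"]+Rt@H[:3,3]
    return K,R.from_rotvec(p["attitude"]).as_matrix(),p["xyz"]
def onz(c,uv,z):
    K,Rm,t=c; d=Rm@np.linalg.solve(K,[uv[0],uv[1],1.]); return t+d*(z-t[2])/d[2]
def proj(c,P):
    K,Rm,t=c; q=K@(Rm.T@(np.array(P)-t)); return q[:2]/q[2]
E
python3 - <<'E'
from h import *
im=cv2.imread("pics/top0.png"); c=im[165:275,215:310]; cv2.imwrite("pics/topz.png",cv2.resize(c,None,fx=6,fy=5.45,interpolation=cv2.INTER_CUBIC)[:600])
im=cv2.imread("pics/scene0.png"); c=im[190:330,200:380]; cv2.imwrite("pics/scz.png",cv2.resize(c,None,fx=4,fy=4,interpolation=cv2.INTER_CUBIC))
t=cam("top")
for n,uv,z in [("knobtop",(260,213.5),.163),("amber",(282.5,233),.055),("ptr",(262,252),.07),("red",(238.5,229),.055),("green",(284.5,208.5),.055),("blue",(264.5,194),.055),("clear",(242,204),.055),("grey",(260,243),.055),("jar",(242,150),.07),("drop",(325,200),.077),("anti",(197.5,227),.064)]:
    print(n,onz(t,uv,z).round(4))
E
```

```text
knobtop [0.5403 0.1032 0.163 ]
amber [0.5086 0.0578 0.055 ]
ptr [0.4658 0.101  0.07  ]
red [0.5148 0.1552 0.055 ]
green [0.563  0.0547 0.055 ]
blue [0.5944 0.1001 0.055 ]
clear [0.5706 0.1495 0.055 ]
grey [0.4853 0.1067 0.055 ]
jar [0.6897 0.1525 0.07  ]
drop [ 0.5815 -0.0324  0.077 ]
anti [0.5163 0.2444 0.064 ]
```

View pics/topz.png

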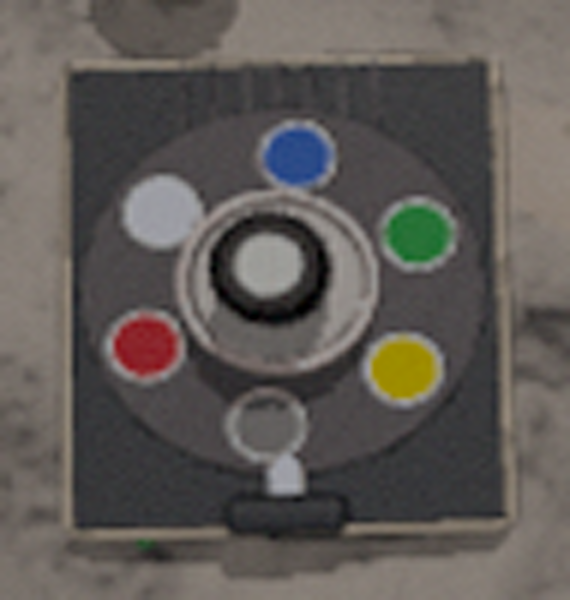

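View pics/scz.png

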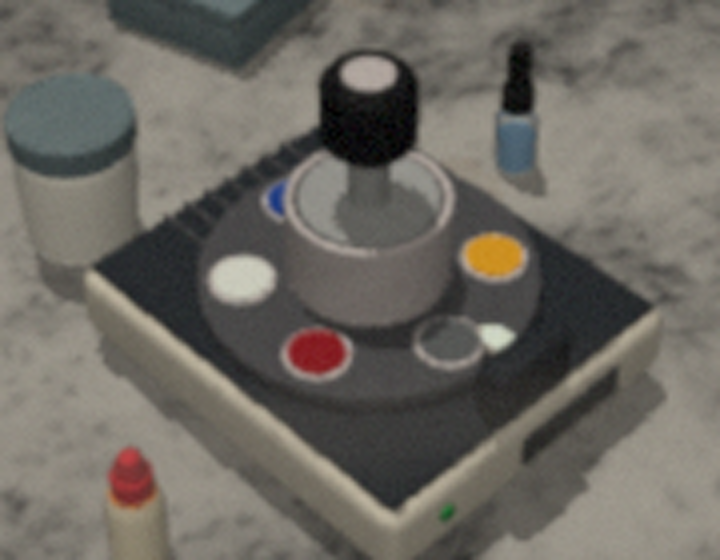

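```bash
cat >> h.py <<'E'
def cents(im,c,z=.055,roi=None,show=True):
    """im RGB -> filter centres on plane z"""
    hsv=cv2.cvtColor(im,cv2.COLOR_RGB2HSV); out={}
    for n,lo,hi in [("amber",(18,150,90),(33,255,255)),("red",(172,130,70),(180,255,255)),("green",(50,100,60),(80,255,255)),("blue",(100,130,80),(125,255,255))]:
        m=cv2.inRange(hsv,lo,hi)
        if n=="red": m|=cv2.inRange(hsv,(0,130,70),(6,255,255))
        if roi:
            k=np.zeros_like(m);k[roi[1]:roi[3],roi[0]:roi[2]]=255;m&=k
        N,l,st,ce=cv2.connectedComponentsWithStats(m)
        if N>1:
            i=1+np.argmax(st[1:,4]); out[n]=onz(c,ce[i],z)
            if show: print(n,ce[i].round(1),st[i,4],out[n][:2].round(4))
    return out
E
python3 - <<'E'
from h import *
from scipy.optimize import least_squares
im=cv2.imread("pics/top0.png")[:,:,::-1].copy(); t=cam("top")
o=cents(im,t,roi=(225,178,300,265))
off={"amber":0,"green":60,"blue":120,"red":-120+0}
def f(p): return np.concatenate([o[n][:2]-p[:2]-.055*np.array([np.cos(p[2]+np.radians(off[n])),np.sin(p[2]+np.radians(off[n]))]) for n in o])
for s in (1,-1):
    off={"amber":0,"green":60*s,"blue":120*s,"red":-120*s}
    r=least_squares(f,[.54,.103,-2.2]); print(s,r.x[:2].round(4),np.degrees(r.x[2]),r.cost,r.fun.round(4))
# body corners in the topz crop
for uv in [(70,62),(490,60),(508,520),(72,522),(285,457)]:
    p=(uv[0]/6+215,uv[1]/5.45+165); print(uv,onz(t,p,.047).round(4), onz(t,p,.06).round(4))
# wrist camera now
E
```

```text
amber [281.7 232.3] 83 [0.51   0.0597]
red [238.7 228.1] 80 [0.5167 0.1548]
green [284.2 207.5] 81 [0.5651 0.0555]
blue [263.9 193.3] 76 [0.5959 0.1014]
1 [0.5409 0.1052] -124.03901630544865 8.1679956083645e-08 [-0.0001  0.     -0.0001  0.0001  0.0001 -0.0003  0.0001  0.0001]
-1 [0.5409 0.1052] -3.95186137253086 0.009096911581936576 [-0.0858 -0.0417 -0.      0.0002  0.0001 -0.0003  0.0857  0.0419]
(70, 62) [0.6336 0.1874 0.047 ] [0.6312 0.1856 0.06  ]
(490, 60) [0.6384 0.029  0.047 ] [0.6359 0.0295 0.06  ]
(508, 520) [0.4497 0.0184 0.047 ] [0.4499 0.019  0.06  ]
(72, 522) [0.4443 0.1788 0.047 ] [0.4447 0.1771 0.06  ]
(285, 457) [0.4727 0.1011 0.047 ] [0.4726 0.1006 0.06  ]
```

Call:
apply_moves(
  targets=[0,-0.064,-0.064,0,0,0,-0.064,-0.064,0,0,0,-0.064,-0.064,0,0,0,-0.064,-0.064,0,0,0,-0.064,-0.064,0,0,0,-0.064,-0.064,0,0,0,-0.088,-0.041,-0.006,0,0,-0.088,-0.041,-0.006,0,0,-0.088,-0.041,-0.006,0,0,-0.088,-0.041,-0.006,0,0,-0.088,-0.041,-0.006,0,0,-0.088,-0.041,-0.006,0,0,-0.088,-0.041,-0.006,0,0,0,0,0,0,0,0,0,0,0],
  grip_force=15,
)

```text
clock: 1.98
position: [0.5175, 0.1373, 0.2431]
ee_rot: [-0.731, -3.054, 0.0]
force: [0.1, 1.0, -0.1]
width: 1.002
```

```bash
python3 - <<'E'
from h import *
s=arm.observe(); im=eyes.get_image("wrist"); cv2.imwrite("pics/w1.png",im[:,:,::-1])
print(s["joints"].round(3)); c=cam("wrist",s)
print(c[2]); cents(im,c)
for z in (.055,.098,.163): print(proj(c,(.5409,.1052,z)))
E
```

```text
[-0.545  0.274  0.237  1.782 -0.072  1.095  0.818]
[0.44763693 0.17108171 0.40147861]
amber [404.6 377.1] 1292 [0.7771 0.158 ]
red [297.3 178.6] 464 [0.5161 0.1509]
green [224.9 263.9] 131 [0.5621 0.0451]
blue [288.6 271.8] 185 [0.5998 0.0994]
[267.09288786 221.14652904]
[264.97402394 236.31146245]
[260.5022762  268.31623445]
```

View pics/w1.png

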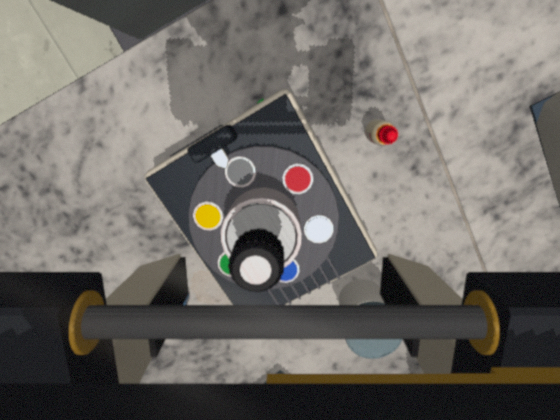

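```bash
cat >> h.py <<'E'
from scipy.optimize import least_squares
def fit(o,offs={"amber":0,"green":60,"blue":120,"clear":180,"red":-120,"grey":-60}):
    f=lambda p: np.concatenate([o[n][:2]-p[:2]-.055*np.array([np.cos(p[2]+np.radians(offs[n])),np.sin(p[2]+np.radians(offs[n]))]) for n in o])
    r=least_squares(f,[.54,.105,np.arctan2(o["amber"][1]-.105,o["amber"][0]-.54)])
    return r.x[:2],np.degrees(r.x[2]),np.abs(r.fun).max()
E
python3 - <<'E'
from h import *
im=cv2.imread("pics/w1.png")[:,:,::-1].copy()
s=arm.observe(); c=cam("wrist",s)
o=cents(im,c,roi=(150,140,340,235))
g=cv2.cvtColor(im,cv2.COLOR_RGB2GRAY)
m=(g>170).astype(np.uint8)
N,l,st,ce=cv2.connectedComponentsWithStats(m)
for i in range(1,N):
    if st[i,4]>60 and 150<ce[i][0]<350 and 130<ce[i][1]<300: print(ce[i].round(1),st[i])
cv2.imwrite("pics/w1z.png",cv2.resize(im[120:300,140:340,::-1],None,fx=3.3,fy=3.3,interpolation=cv2.INTER_CUBIC))
E
```

```text
amber [207.4 215.9] 444 [0.5094 0.0557]
red [297.3 178.6] 464 [0.5159 0.1515]
[342.  192.1] [308 131  69 125 371]
[227.1 161.7] [212 150  43  35 328]
[298.2 177.3] [283 164  30  30 179]
[291.  234.7] [267 200  34  82 337]
[207.6 215.6] [193 202  30  28 650]
[224.6 236.5] [218 209  17  62 215]
[286.5 233.8] [279 211  16  47 458]
[318.2 228.8] [304 215  29  28 636]
[231.3 235.3] [228 222   9  27 147]
[255.2 269.6] [240 256  31  28 668]
[196.6 268.5] [189 264  19   9  72]
[319.4 296.3] [293 285  44  19 458]
```

View pics/w1z.png

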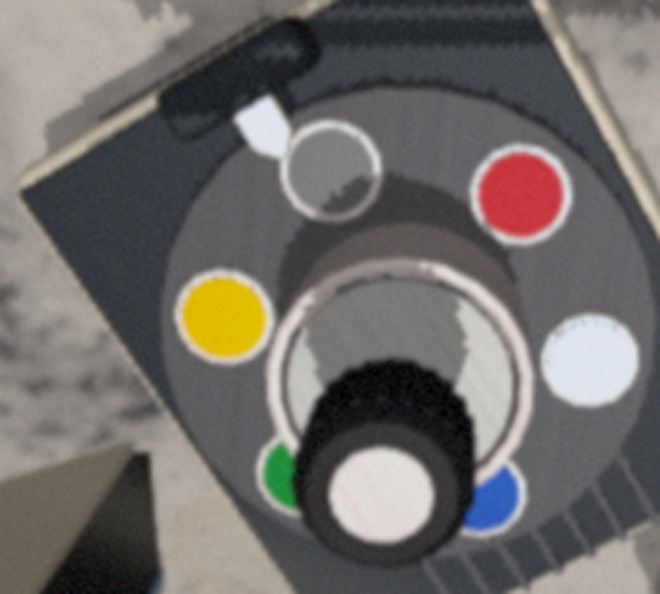

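```bash
python3 - <<'E'
from h import *
s=arm.observe(); c=cam("wrist",s)
px={"amber":(207.5,215.8),"red":(298,178.4),"clear":(318.5,228.8),"grey":(140+331/3.3,120+171/3.3)}
o={k:onz(c,v,.055) for k,v in px.items()}
ax,a,e=fit(o); print("axis",ax.round(4),"amber",round(a,2),e)
k=onz(c,(255.2,269.6),.163); print("knob",k.round(4))
for uv in [(278,152),(262,125)]:   # pointer tip, mid
    for z in (.055,.062): 
        p=onz(c,(140+uv[0]/3.3,120+uv[1]/3.3),z); d=p[:2]-ax; print(uv,z,p.round(4),np.degrees(np.arctan2(d[1],d[0])),np.hypot(*d))
# box edge (near side) line and left edge, z=.047
P=[onz(c,(140+u/3.3,120+v/3.3),.047)[:2] for u,v in [(22,185),(340,0),(22,185),(300,594),(540,0),(640,180)]]
for i in (0,2,4):
    d=P[i+1]-P[i]; print(P[i].round(4),P[i+1].round(4),np.degrees(np.arctan2(d[1],d[0])))
E
```

```text
axis [0.5402 0.1021] amber -123.99 0.0006403870403425549
knob [0.54   0.1019 0.163 ]
(278, 152) 0.055 [0.4737 0.095  0.055 ] -173.87944774622932 0.06683830710120507
(278, 152) 0.062 [0.4732 0.0965 0.062 ] -175.23782421229834 0.06722146854255028
(262, 125) 0.055 [0.4649 0.0948 0.055 ] -174.4045926499618 0.07563339559624332
(262, 125) 0.062 [0.4646 0.0963 0.062 ] -175.59648116620332 0.07585094364766024
[0.4486 0.0207] [0.4445 0.1303] 92.14248290025061
[0.4486 0.0207] [0.6049 0.0275] 2.4996593931126143
[0.4702 0.1809] [0.53   0.1847] 3.600764876247266
```

Call:
apply_moves(
  targets=[0,-0.045,-0.0265,0,0,0,-0.045,-0.0265,0,0,0,0,0,0,-0.1,0,0,0,0,-0.1,0,0,0,0,-0.1,0,0,0,0,-0.1,0,0,0,0,-0.1,0,0,0,0,-0.1,0,0,0,0,-0.1,0,0,0,0,-0.1,0,0,0,0,0,0,0,0,0,0],
)

```text
clock: 3.52
position: [0.5402, 0.1023, 0.2435]
ee_rot: [1.201, -2.903, -0.0]
force: [-0.4, -0.8, -0.6]
width: 1.001
```

```bash
python3 - <<'E'
from h import *
s=arm.observe(); im=eyes.get_image("wrist"); cv2.imwrite("pics/w2.png",im[:,:,::-1])
print(s["joints"].round(3),s["position"].round(4),s["ee_rot"].round(3),R.from_rotvec(s["ee_rot"]).as_matrix().round(3)); c=cam("wrist",s)
for z in (.055,.098,.163): print(proj(c,(.54,.102,z)))
E
```

```text
[-0.302  0.299  0.024  1.735 -0.008  1.108  2.079] [0.5402 0.1023 0.2435] [ 1.201 -2.903 -0.   ] [[-0.708 -0.706 -0.   ]
 [-0.706  0.708  0.   ]
 [ 0.     0.    -1.   ]]
[284.96723789 187.66027418]
[285.12960848 198.92395556]
[285.47593236 222.94851545]
```

View pics/w2.png

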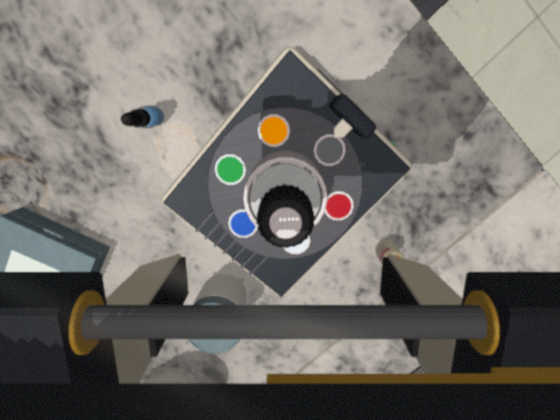

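Call:
apply_moves(
  targets=[0,0,0,0.047,0,0,0,0,0.047,0,0,0,0,0.047,0,0,0,0,0.047,0,0,0,0,0.047,0,0,0,0,0.048,0,0,0,0,0,0,0,0,0,0,0],
  grip_force=25,
)

```text
clock: 4.58
position: [0.5409, 0.1018, 0.131]
ee_rot: [-1.203, 2.902, -0.0]
force: [-0.1, 0.5, 0.2]
width: 0.998
```

```bash
python3 - <<'E'
from h import *
s=arm.observe(); im=eyes.get_image("wrist"); cv2.imwrite("pics/w3.png",im[:,:,::-1])
print(s["position"].round(4)); c=cam("wrist",s)
print(proj(c,(.54,.102,.163)))
im=eyes.get_image("scene"); cv2.imwrite("pics/s3.png",im[:,:,::-1])
E
```

```text
[0.5409 0.1018 0.131 ]
[288.80751162 313.42229082]
```

View pics/w3.png

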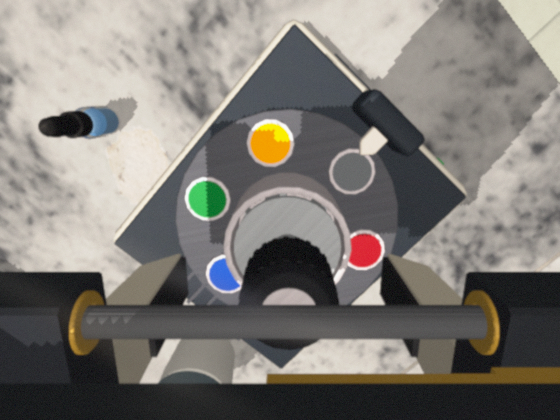

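View pics/s3.png

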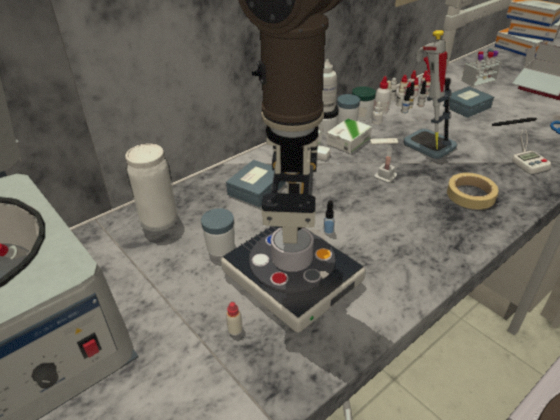

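Call:
apply_moves(
  targets=[1,0,0,0,0,1,0,0,0,0,1,0,0,0,0,1,0,0,0,0,1,0,0,0,0,1,0,0,0,0],
)

```text
clock: 5.42
position: [0.5394, 0.1027, 0.13]
ee_rot: [1.205, -2.9, -0.003]
force: [-4.0, 2.6, -0.7]
width: 0.433
```

Call:
apply_moves(
  targets=[1,0,0.004,0,0,1,0,0,0,0],
)

```text
clock: 5.68
position: [0.5394, 0.1028, 0.1302]
ee_rot: [1.204, -2.902, 0.0]
force: [-0.3, 1.3, -2.6]
width: 0.428
```

Call:
apply_moves(
  targets=[1,0,0,0.0025,0,1,0,0,0.0025,0,1,0,0,0,0],
)

```text
clock: 6.05
position: [0.5394, 0.1028, 0.1282]
ee_rot: [1.204, -2.901, -0.0]
force: [-0.6, 0.8, -0.8]
width: 0.432
```

Call:
apply_moves(
  targets=[1,0,0,0.0015,0,1,0,0,0,0],
)

```text
clock: 6.3
position: [0.5394, 0.1027, 0.1277]
ee_rot: [1.204, -2.902, -0.0]
force: [-2.9, 1.2, -0.0]
width: 0.427
```

Call:
apply_moves(
  targets=[1,0,0,0.0015,0,1,0,0,0,0],
)

```text
clock: 6.55
position: [0.5394, 0.1028, 0.1271]
ee_rot: [1.204, -2.902, -0.0]
force: [-2.4, 0.3, -0.3]
width: 0.428
```

Call:
apply_moves(
  targets=[1,0,0,0.0015,0,1,0,0,0,0],
)

```text
clock: 6.8
position: [0.5394, 0.1028, 0.1265]
ee_rot: [1.204, -2.902, -0.0]
force: [-1.9, 0.5, -1.0]
width: 0.434
```

Call:
apply_moves(
  targets=[1,0,0,0.0015,0,1,0,0,0,0],
)

```text
clock: 7.05
position: [0.5394, 0.1028, 0.1259]
ee_rot: [1.204, -2.902, -0.0]
force: [-2.2, 0.4, 0.1]
width: 0.433
```

Call:
apply_moves(
  targets=[1,0,0,0.0015,0,1,0,0,0,0],
)

```text
clock: 7.3
position: [0.5394, 0.1027, 0.1252]
ee_rot: [1.204, -2.902, -0.0]
force: [-1.7, 0.6, 0.2]
width: 0.432
```

Call:
apply_moves(
  targets=[1,0,0,0.0012,0,1,0,0,0,0],
)

```text
clock: 7.55
position: [0.5394, 0.1028, 0.1248]
ee_rot: [1.204, -2.902, -0.0]
force: [-1.3, -0.0, -1.2]
width: 0.43
```

Call:
apply_moves(
  targets=[1,0,0,0.0015,0,1,0,0,0,0],
)

```text
clock: 7.8
position: [0.5394, 0.1028, 0.1242]
ee_rot: [1.204, -2.902, -0.0]
force: [-2.3, 1.5, -0.8]
width: 0.433
```

Call:
apply_moves(
  targets=[1,0,0,0.0012,0,1,0,0,0,0],
)

```text
clock: 8.05
position: [0.5394, 0.1028, 0.1237]
ee_rot: [1.204, -2.902, -0.0]
force: [-2.1, 0.2, 0.1]
width: 0.434
```

Call:
apply_moves(
  targets=[1,0,0,0.0015,0,1,0,0,0,0],
)

```text
clock: 8.3
position: [0.5394, 0.1028, 0.1231]
ee_rot: [1.204, -2.902, -0.0]
force: [-2.6, 2.2, 0.1]
width: 0.432
```

Call:
apply_moves(
  targets=[1,0,0,0.0012,0,1,0,0,0,0],
)

```text
clock: 8.55
position: [0.5394, 0.1027, 0.1227]
ee_rot: [1.204, -2.902, -0.0]
force: [-3.5, 0.2, 1.2]
width: 0.432
```

Call:
apply_moves(
  targets=[1,0,0,0.001,0,1,0,0,0,0],
)

```text
clock: 8.8
position: [0.5394, 0.1028, 0.1224]
ee_rot: [-1.204, 2.902, 0.0]
force: [-4.4, 0.7, 3.9]
width: 0.433
```

Call:
apply_moves(
  targets=[1,0.002,0.003,0.0003,0,1,0,0,0,0.028,1,0,0,0,0.028,1,0,0,0,0],
)

```text
clock: 9.3
position: [0.5393, 0.1029, 0.1226]
ee_rot: [-1.074, 2.95, -0.001]
force: [2.1, -1.9, 2.0]
width: 0.428
```

Call:
apply_moves(
  targets=[1,0,-0.001,0.0007,0,1,0,0,0,0.028,1,0,0,0,0.028,1,0,0,0,0],
)

```text
clock: 9.8
position: [0.5392, 0.1029, 0.1224]
ee_rot: [-0.945, 2.994, -0.0]
force: [2.3, -1.1, 3.7]
width: 0.428
```

Call:
apply_moves(
  targets=[1,0,0,0.0003,0,1,0,0,0,0.028,1,0,0,0,0.028,1,0,0,0,0],
)

```text
clock: 10.3
position: [0.5391, 0.103, 0.1222]
ee_rot: [-0.812, 3.033, -0.0]
force: [3.4, 0.4, 5.3]
width: 0.43
```

Call:
apply_moves(
  targets=[1,-0.002,-0.001,0,0.028,1,0,0,0,0.028,1,0,0,0,0.028,1,0,0,0,0],
)

```text
clock: 10.8
position: [0.5392, 0.103, 0.122]
ee_rot: [-0.611, 3.081, 0.0]
force: [-0.2, 0.5, 6.3]
width: 0.431
```

Call:
apply_moves(
  targets=[1,0,0,-0.0002,0.028,1,0,0,0,0.028,1,0,0,0,0.028,1,0,0,0,0],
)

```text
clock: 11.3
position: [0.5391, 0.1031, 0.1217]
ee_rot: [0.408, -3.115, -0.0]
force: [1.8, -0.1, 1.6]
width: 0.427
```

Call:
apply_moves(
  targets=[1,0,0,0.001,0.01,1,0,0,0,0],
)

```text
clock: 11.55
position: [0.5391, 0.1031, 0.1212]
ee_rot: [0.382, -3.118, -0.0]
force: [1.7, 0.7, -0.2]
width: 0.43
```

Force fell away: meshed. Pushing home in gentle steps, watching the force.

Call:
apply_moves(
  targets=[1,0,0,0.0015,0,1,0,0,0.001,0,1,0,0,0,0],
)

```text
clock: 11.92
position: [0.5391, 0.1031, 0.1203]
ee_rot: [0.382, -3.118, -0.0]
force: [1.8, 2.2, -1.3]
width: 0.428
```

Call:
apply_moves(
  targets=[1,0,0,0.0015,0,1,0,0,0.001,0,1,0,0,0,0],
)

```text
clock: 12.3
position: [0.5391, 0.1031, 0.1194]
ee_rot: [0.381, -3.118, -0.0]
force: [1.6, 3.6, -0.3]
width: 0.428
```

Call:
apply_moves(
  targets=[1,0,0,0.0025,0,1,0,0,0.0025,0,1,0,0,0,0],
)

```text
clock: 12.68
position: [0.5391, 0.103, 0.1173]
ee_rot: [0.381, -3.118, -0.0]
force: [2.2, 4.7, -1.7]
width: 0.431
```

Call:
apply_moves(
  targets=[1,0,0,0.0025,0,1,0,0,0.001,0,1,0,0,0,0],
)

```text
clock: 13.05
position: [0.5391, 0.103, 0.116]
ee_rot: [0.381, -3.118, -0.0]
force: [0.2, 5.5, -0.3]
width: 0.434
```

Call:
apply_moves(
  targets=[1,-0.001,0.004,0.0015,0,1,0,0,0,0],
)

```text
clock: 13.3
position: [0.5391, 0.1032, 0.1152]
ee_rot: [0.38, -3.118, 0.002]
force: [1.1, -1.3, -1.1]
width: 0.43
```

Call:
apply_moves(
  targets=[1,0,0,0.0015,0,1,0,0,0,0],
)

```text
clock: 13.55
position: [0.5391, 0.1032, 0.1147]
ee_rot: [0.379, -3.118, 0.002]
force: [0.2, -5.0, -0.5]
width: 0.431
```

Call:
apply_moves(
  targets=[1,0,-0.002,0.0012,0,1,0,0,0,0],
)

```text
clock: 13.8
position: [0.5391, 0.1032, 0.1144]
ee_rot: [0.38, -3.118, 0.001]
force: [-0.8, -5.6, 2.6]
width: 0.431
```

Call:
apply_moves(
  targets=[1,0,0,0.0012,0,1,0,0,0,0],
)

```text
clock: 14.05
position: [0.5392, 0.1033, 0.1143]
ee_rot: [0.381, -3.118, 0.0]
force: [-2.5, -5.2, 7.7]
width: 0.425
```

Call:
apply_moves(
  targets=[1,0.002,-0.003,-0.0006,0.045,1,0,0,0,0.045,1,0,0,0,0.045,1,0,0,0,0.045,1,0,0,0,0.045,1,0,0,0,0],
)

```text
clock: 14.8
position: [0.5391, 0.1034, 0.1143]
ee_rot: [0.171, 3.136, 0.002]
force: [-0.8, 0.5, 4.1]
width: 0.432
```

```bash
python3 - <<'E'
from h import *
s=arm.observe(); im=eyes.get_image("wrist"); cv2.imwrite("pics/w4.png",im[:,:,::-1])
print(s["joints"].round(3), s["position"].round(4)); c=cam("wrist",s)
cents(im,c,roi=(100,60,480,270))
E
```

```text
[-0.464  0.438  0.241  1.907 -0.141  0.812  1.314] [0.5391 0.1034 0.1143]
amber [208.2 184.5] 1289 [0.5037 0.0597]
red [365.9 198.2] 1191 [0.5227 0.1541]
green [200.2 259.7] 327 [0.5519 0.0463]
```

View pics/w4.png

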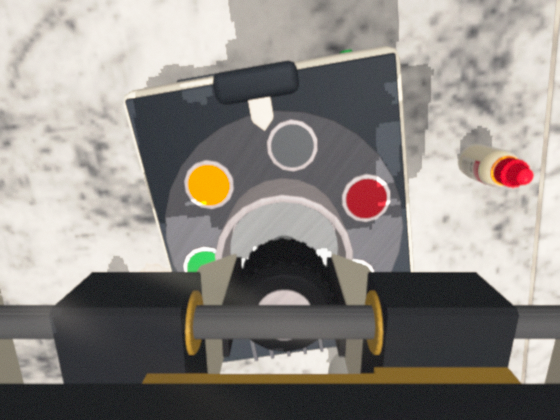

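```bash
python3 - <<'E'
from h import *
s=arm.observe(); c=cam("wrist",s)
o={k:onz(c,v,.055) for k,v in {"amber":(209,185),"red":(367,198),"grey":(292,145)}.items()}
ax,a,e=fit(o); print(ax,a,e)
for uv in [(264.5,128),(259,98)]:
  for z in (.055,.065):
    p=onz(c,uv,z); d=p[:2]-ax; print(z,np.degrees(np.arctan2(d[1],d[0])),np.hypot(*d))
for A,B in [((128,97),(395,52)),((128,97),(175,270)),((397,52),(410,270))]:
    d=onz(c,B,.047)-onz(c,A,.047); print(np.degrees(np.arctan2(d[1],d[0])))
E
```

```text
[0.54012925 0.10207664] -130.95325192045686 0.0006302398540585438
0.055 -176.06671393182185 0.06594809608060294
0.065 -176.59196672876035 0.06652704080956708
0.055 -176.1341672474001 0.08273942689406334
0.065 -176.55453491642015 0.08254678654344474
92.76830345288315
2.993838110587634
2.583413604041388
```

Call:
apply_moves(
  targets=[1,0,0,0,0.045,1,0,0,0,0.045,1,0,0,0,0.045,1,0,0,0,0.045,1,0,0,0,0.045,1,0,0,0,0],
)

```text
clock: 15.6
position: [0.5392, 0.1036, 0.1143]
ee_rot: [0.717, 3.058, 0.002]
force: [-0.0, 2.9, 4.1]
width: 0.432
```

Call:
apply_moves(
  targets=[1,0,0,0,0.045,1,0,0,0,0.045,1,0,0,0,0.045,1,0,0,0,0.045,1,0,0,0,0.045,1,0,0,0,0.03,1,0,0,0,0],
)

```text
clock: 16.48
position: [0.5394, 0.1038, 0.1144]
ee_rot: [1.31, 2.855, 0.003]
force: [1.0, 5.9, 3.9]
width: 0.433
```

```bash
python3 - <<'E'
from h import *
s=arm.observe(); im=eyes.get_image("wrist"); cv2.imwrite("pics/w5.png",im[:,:,::-1])
print(s["joints"].round(3), s["position"].round(4)); c=cam("wrist",s)
cents(im,c,roi=(100,60,480,290))
im=eyes.get_image("top"); cv2.imwrite("pics/t5.png",im[:,:,::-1]); cents(im,cam("top"),roi=(225,178,300,265))
E
```

```text
[-0.608  0.456  0.441  1.919 -0.261  0.821  0.683] [0.5394 0.1038 0.1144]
amber [208.2 185. ] 1281 [0.4851 0.0954]
red [365.8 197.8] 1200 [0.563  0.1518]
green [199.6 260.6] 341 [0.511  0.0522]
```

View pics/w5.png

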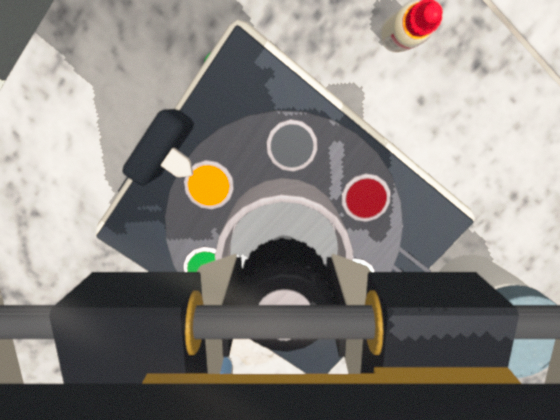

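```bash
python3 - <<'E'
from h import *
s=arm.observe(); c=cam("wrist",s)
im=cv2.imread("pics/w5.png"); cv2.imwrite("pics/w5z.png",cv2.resize(im[90:240,110:310],None,fx=4,fy=4,interpolation=cv2.INTER_CUBIC))
o={k:onz(c,v,.055) for k,v in {"amber":(209,185),"red":(367,198),"grey":(292,145)}.items()}
ax,a,e=fit(o); print(ax,a,e)
print("dirs for window in px:")
for A in (-176,-176.5,-177,-177.5):
    print(A,proj(c,(*(ax+.055*np.array([np.cos(np.radians(A)),np.sin(np.radians(A))])),.055)).round(1))
for A,B in [((98,236),(237,22)),((239,22),(472,212))]:
    d=onz(c,B,.047)-onz(c,A,.047); print(np.degrees(np.arctan2(d[1],d[0])))
E
```

```text
[0.54037119 0.10176197] -174.05843941833868 0.0007170114535473317
dirs for window in px:
-176 [211.4 182.4]
-176.5 [211.9 181.8]
-177 [212.3 181.2]
-177.5 [212.8 180.6]
93.62763858381061
3.6424870137101193
```

View pics/w5z.png

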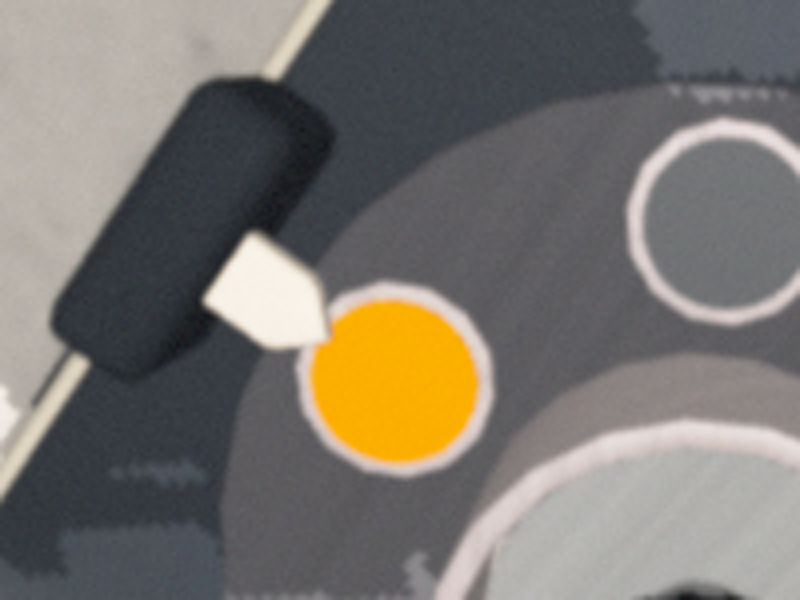

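Call:
apply_moves(
  targets=[1,0.002,0.002,0.0008,0.032,1,0,0,0,0,1,0,0,0,0],
)

```text
clock: 16.95
position: [0.5394, 0.1039, 0.1143]
ee_rot: [1.382, 2.821, 0.002]
force: [-0.6, 1.8, 7.5]
width: 0.431
```

```bash
python3 - <<'E'
from h import *
s=arm.observe(); im=eyes.get_image("wrist"); cv2.imwrite("pics/w6.png",im[:,:,::-1])
c=cam("wrist",s)
o=cents(im,c,roi=(100,60,480,290)); print(s["position"],s["ee_rot"])
cv2.imwrite("pics/w6z.png",cv2.resize(im[90:240,110:310,::-1],None,fx=4,fy=4,interpolation=cv2.INTER_CUBIC))
o={k:onz(c,v,.055) for k,v in {"amber":(209,185),"red":(367,198),"grey":(292,145)}.items()}
print(fit(o))
E
```

```text
amber [208.1 185. ] 1290 [0.4848 0.0982]
red [365.8 197.9] 1206 [0.5655 0.1506]
green [199.6 260.6] 341 [0.5086 0.0538]
[0.53940575 0.10392431 0.11428887] [1.38185294e+00 2.82088430e+00 1.77093551e-03]
(array([0.54044238, 0.10179015]), np.float64(-176.98459809734223), np.float64(0.0007068624557584544))
```

View pics/w6z.png

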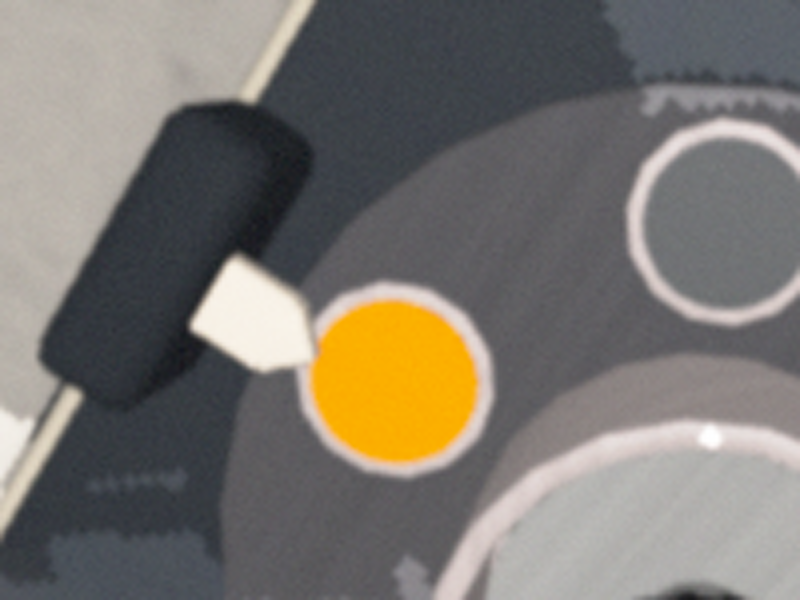

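```bash
python3 - <<'E'
from h import *
s=arm.observe(); c=cam("wrist",s)
o={k:onz(c,v,.055) for k,v in {"amber":(209,185),"red":(367,198),"grey":(292,145)}.items()}
ax,a,e=fit(o)
f=lambda u,v:(110+u/4,90+v/4)
for z in (.055,.06,.065,.07):
    tip=onz(c,f(316,352),z)[:2]; b1=onz(c,f(189,327),z)[:2]; b2=onz(c,f(237,254),z)[:2]; s1=onz(c,f(263,372),z)[:2]; s2=onz(c,f(306,303),z)[:2]
    ang=lambda d:np.degrees(np.arctan2(d[1],d[0])).round(1)
    print(z,"tip",ang(tip-ax),np.hypot(*(tip-ax)).round(4),"base",ang((b1+b2)/2-ax),"sh",ang((s1+s2)/2-ax),"sides",ang(b1-s1),ang(b2-s2), "head-edge")
# head: near top edge of read head
im=eyes.get_image("top"); cv2.imwrite("pics/t6.png",im[:,:,::-1]); o=cents(im,cam("top"),roi=(225,178,300,265)); 
im=eyes.get_image("scene"); cv2.imwrite("pics/s6.png",im[:,:,::-1]); o=cents(im,cam("scene"),roi=(210,220,360,300)); 
cv2.imwrite("pics/s6z.png",cv2.resize(im[190:330,200:380,::-1],None,fx=4,fy=4,interpolation=cv2.INTER_CUBIC))
cv2.imwrite("pics/t6z.png",cv2.resize(cv2.imread("pics/t6.png")[165:275,215:310],None,fx=6,fy=5.45,interpolation=cv2.INTER_CUBIC)[:600])
E
```

```text
0.055 tip -174.0 0.0675 base -174.1 sh -173.6 sides -175.4 -179.3 head-edge
0.06 tip -175.3 0.067 base -175.2 sh -174.8 sides -175.4 -179.3 head-edge
0.065 tip -176.7 0.0665 base -176.2 sh -176.1 sides -175.4 -179.3 head-edge
0.07 tip -178.0 0.066 base -177.3 sh -177.3 sides -175.4 -179.3 head-edge
amber [288. 223.] 1 [0.531  0.0462]
red [260.6 261.8] 97 [0.5676 0.1509]
green [322.  250.8] 90 [0.5175 0.0525]
```

View pics/s6z.png

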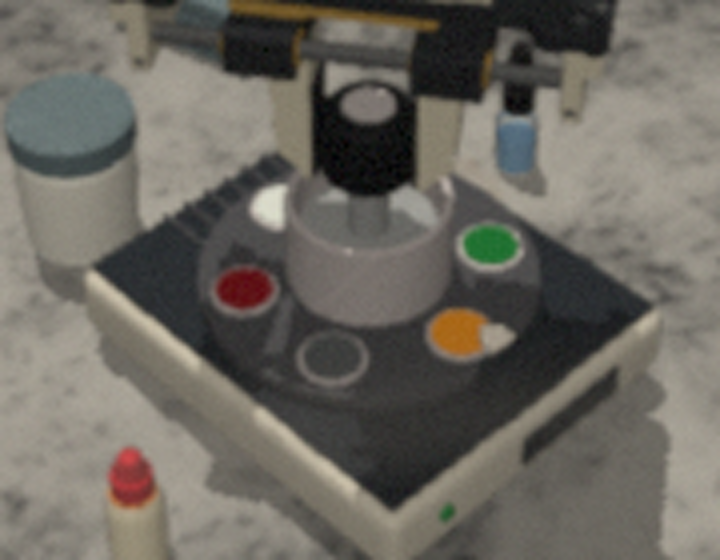

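View pics/t6z.png

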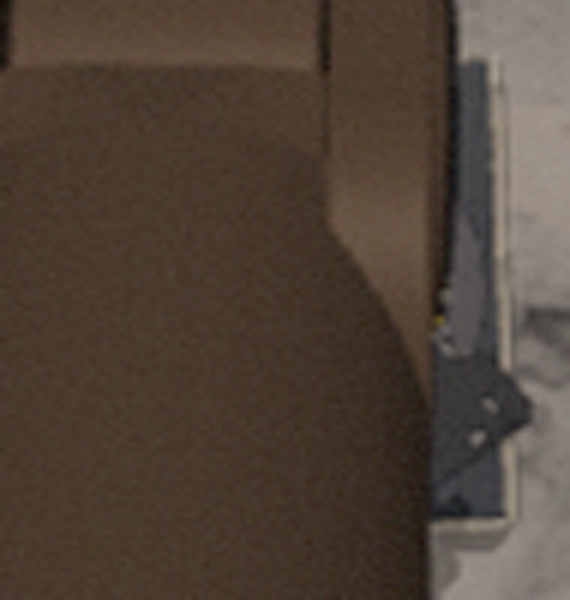

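Call:
apply_moves(
  targets=[1,0,0,-0.001,0,0.3,0,0,0,0,0,0,0,0,0,0,0,0,0,0,0,0,0,0,0,0,0,0,0,0],
)

```text
clock: 17.85
position: [0.5389, 0.1034, 0.1142]
ee_rot: [-1.387, -2.819, 0.0]
force: [-0.1, -0.1, 0.2]
width: 0.927
```

```bash
python3 - <<'E'
from h import *
s=arm.observe(); im=eyes.get_image("wrist"); cv2.imwrite("pics/w7.png",im[:,:,::-1]); print(s["width"],s["position"])
E
```

```text
0.9267971926979949 [0.53894978 0.10339488 0.11417727]
```

View pics/w7.png

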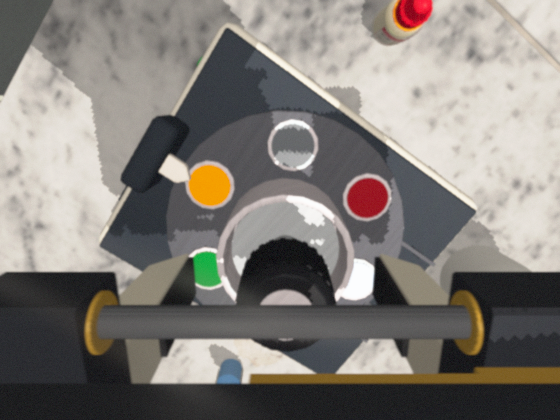

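Call:
apply_moves(
  targets=[0,0,0,-0.04,0,0,0,0,-0.06,0,0,0,0,-0.06,0,0,0,0,-0.06,0,0,0,0,-0.06,0,0,0,0,-0.06,0,0,0,0,0,0,0,0,0,0,0],
)

```text
clock: 18.9
position: [0.5387, 0.1035, 0.2503]
ee_rot: [-1.387, -2.819, -0.0]
force: [0.6, 0.5, 0.2]
width: 0.998
```

```bash
python3 - <<'E'
from h import *
s=arm.observe(); im=eyes.get_image("wrist"); cv2.imwrite("pics/w8.png",im[:,:,::-1]); print(s["joints"].round(3),s["position"],R.from_rotvec(s["ee_rot"]).as_matrix().round(3))
cents(im,cam("wrist",s),roi=(130,100,420,300))
cv2.imwrite("pics/w8z.png",cv2.resize(im[120:290,160:360,::-1],None,fx=3.5,fy=3.5,interpolation=cv2.INTER_CUBIC))
E
```

```text
[-0.683  0.305  0.52   1.759 -0.167  1.122  0.546] [0.53874096 0.10346314 0.25031766] [[-0.61   0.792  0.   ]
 [ 0.792  0.61   0.   ]
 [ 0.     0.    -1.   ]]
amber [236.9 154.4] 471 [0.4849 0.0984]
red [336.3 162.4] 463 [0.5653 0.1506]
green [234.3 209.6] 410 [0.5148 0.0518]
blue [279.9 241.2] 287 [0.5716 0.0528]
```

View pics/w8z.png

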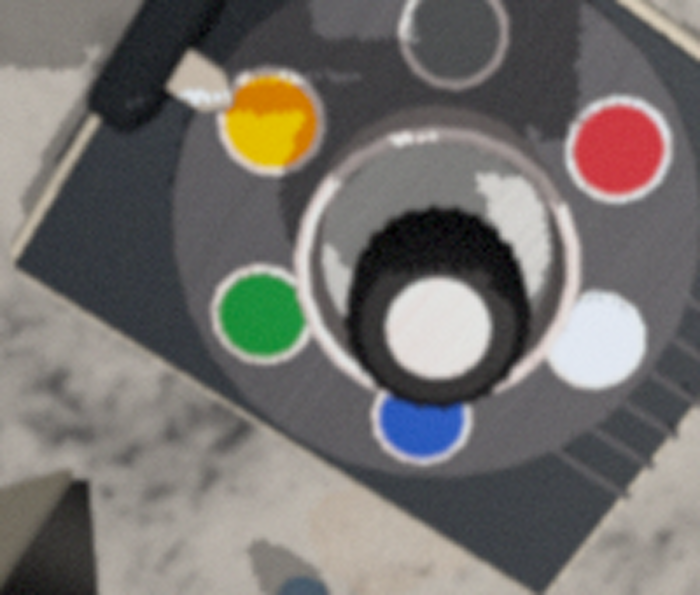

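Call:
apply_moves(
  targets=[0,0.113,0.024,0,0,0,0.113,0.024,0,0,0,0.113,0.024,0,0,0,0.113,0.024,0,0,0,0.113,0.024,0,0,0,0.113,0.024,0,0,0,0,0,0,0,0,0,0,0,0],
)

```text
clock: 19.95
position: [0.4191, 0.3527, 0.2495]
ee_rot: [1.387, 2.819, -0.002]
force: [-0.1, -0.7, -0.7]
width: 1.003
```

```bash
python3 - <<'E'
from h import *
t=cam("top"); im=eyes.get_image("top"); cv2.imwrite("pics/t9.png",im[:,:,::-1])
o=cents(im,t,roi=(225,178,300,265))
print(fit({k:v for k,v in o.items()}))
cv2.imwrite("pics/t9z.png",cv2.resize(im[165:275,215:310,::-1],None,fx=6,fy=5.45,interpolation=cv2.INTER_CUBIC))
im=eyes.get_image("scene"); cv2.imwrite("pics/s9.png",im[:,:,::-1])
cv2.imwrite("pics/s9z.png",cv2.resize(im[190:330,200:380,::-1],None,fx=4,fy=4,interpolation=cv2.INTER_CUBIC))
sc=cam("scene")
for z in (.147,.163): print(z,proj(sc,(.540,.103,z)))
E
```

```text
amber [262.1 242.6] 87 [0.4863 0.1022]
red [239.7 205.9] 74 [0.5661 0.1544]
green [283.4 229.6] 85 [0.5161 0.0559]
blue [282.7 204.9] 74 [0.571  0.0588]
(array([0.54111199, 0.10507066]), np.float64(-176.99515037427483), np.float64(0.0003173426671158261))
0.147 [292.09799795 216.30840068]
0.163 [292.10454521 208.54891797]
```

View pics/t9z.png

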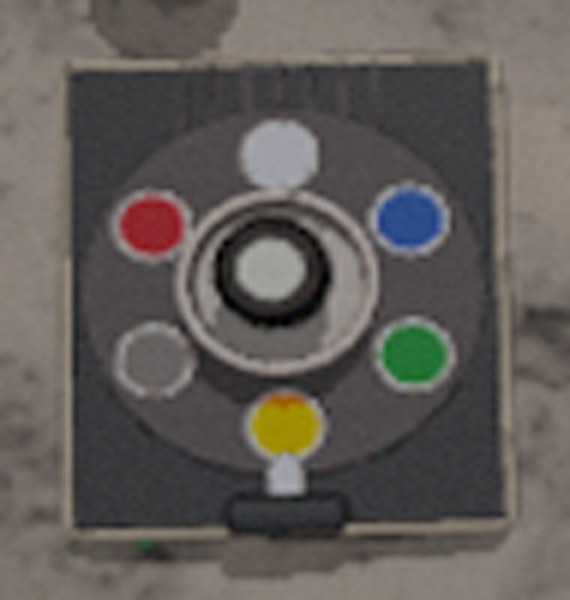

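View pics/s9z.png

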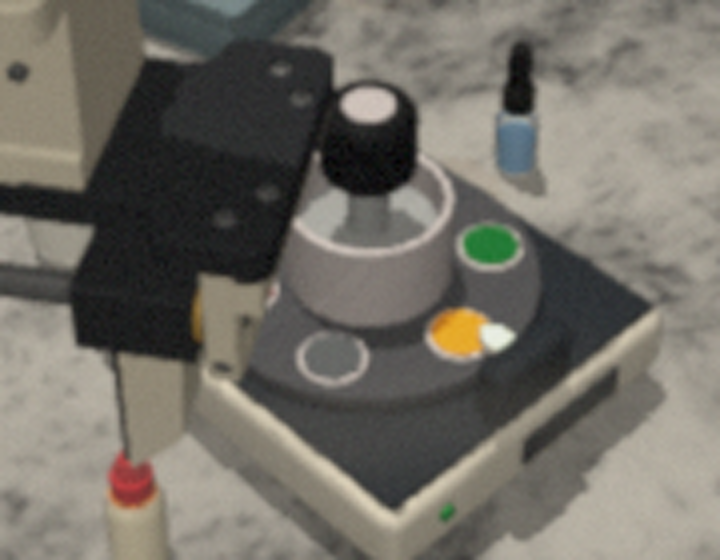

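```bash
python3 -c "
from cell import arm
print(arm.sign_off())"
```

```text
the job is handed in; nothing more can be done
None
```

The knob is meshed and fully home, and the amber filter stands at the white pointer. I handed the job in at about 20 s, with the gripper open and clear of everything.

- **Meshing:** The tooth tops met at about 7.5 mm of travel. I pressed with about 2–6 N and turned the knob slowly in one direction. It did not need rocking back and forth. After about 30° the push fell from 6 N to about 0. The highest push read before it meshed was 6.3 N.
- **Home:** The knob then slid down without force and stopped hard at about 16 mm. Afterwards its cap stood 8 px lower in the scene picture, where 7.8 px was expected for full travel.
- **Filter:** I turned the knob about 67° clockwise, play included, and let go. The last top and wrist pictures put the amber filter at -177.0° about the axis.
- **Pointer direction:** The measurements disagreed slightly. The photometer's edges gave about -177°, and the pointer tip gave -176.0° to -176.7° once I allowed for its height. That leaves a likely error of at most 1°, or about 1 mm.
- **Surroundings:** I saw no contact with the wheel, the bottles or the jar.

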